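Clear the offcut and hold the air-line drain valve open with its bayonet key

TASK

A square-tube offcut has been left lying on top of the air-line drain valve: lift it off and lay it down flat on the bench beside the valve. Then pick up the bayonet key standing on the bench, push it lugs-first into the keyed opening against the spring until its flange meets the top plate, and turn it a full quarter turn clockwise, seen from above, against the return spring. The valve springs shut and pushes the key out if let go, so finish while still gripping the key and holding it pushed in and turned; leave the other things on the bench where they are.

Things in the scene. Friction and masses are not known exactly. Their poses are not given: they have to be found in the camera images.
- valve: Drain valve, fixed to the bench: grey block 80 x 80 mm, 60 mm tall, its top 8 mm a bare metal plate; origin at the centre of its underside, z up. Opening in the plate's centre: bore 22 (x) by 27 mm (y), plus a slot along the valve's x axis, 14 mm wide and 45 mm long over all. A brass pipe, at most 42 mm high, leaves the +x side and bends down to the bench 82 mm from the origin.
- valve_mouth (a point): Centre of the opening in the plate's top face, 60 mm above the bench; x along the slot, z up. 12 mm below it a sprung plunger meets the key's nose and pushes it out (3 N at first, about 8 N with the key fully in).
- rotor (a joint): Turn of the valve, rad: 0 = shut (at the start; it springs back to it), grows clockwise seen from above, stop at 1.6. The key's lugs turn it once below the plate, with up to about 0.2 rad of lost motion; the return spring takes 0.03 N m at 0, rising to 0.13 N m at the stop.
- key: Bayonet key, loose, upright on its nose, 79 mm tall, 0.22 kg; origin at the centre of its underside, z up. Steel shank 22 mm thick, nose tapered to 17; two opposite lugs along its x axis (38 mm over both, 9 wide, V-shaped below, at height 6 to 14 mm); round flange 46 mm wide at 25 to 31; neck; black wing grip at 39 to 79, 44 mm long in x, 14 thick in y. Same after a half turn.
- key_grip (a point): On the key's axis in the wing grip, 62 mm above its underside; axes as key. With the flange on the plate the underside is 25 mm below the plate's top; the lugs can be turned only with the flange within 3 mm of the plate.
- offcut: Offcut of square steel tube, loose, 40 x 40 mm, 140 mm long along its own x axis, open at the ends, wall 3 mm, about 0.32 kg; origin at the centre of its underside, starts flat on top of the valve across the opening
- offcut_center (a point): middle of the offcut, 20 mm above its underside
- can: Bystander: upright can, 60 mm wide, 150 mm tall; origin at the centre of its underside
- discs: Bystander: flat black stack of grinding discs, 115 mm across, 15 mm high; origin at the centre of its underside
- hammer: Bystander: hammer lying on the bench along its own x axis; origin at the middle of its underside
- carton: Bystander: closed cardboard box 100 x 130 x 60 mm; origin at the centre of its underside
Not all that is in view belongs to the job. Leave any white or yellow look-alike of the key alone.

How it is judged:
By the outcome, as a careful person would: the job done as asked, in the order asked, and still so for the second after the job is handed in, while the arm keeps its last pose, push and grip.
It also fails if it takes over 67 s, if anything falls off the work surface, if the arm or the gripper's body presses on something with over 40 N, if the wrist force passes 120 N, or if a joint passes its speed limit or range.

ROBOT

A 6-joint arm with a two-finger parallel gripper is mounted at the origin on the work surface. World frame = base frame: x ahead of the robot, y to its left, z up, the work surface at z = 0. Lengths are in m, angles in rad, forces in N, time in s.
With the tool pointing down it reaches from about 0.15 to 0.775 m from the base axis. Payload 6.1 kg.
Tool frame: the origin (TCP) lies on the centre line of the jaws, within the pads' length; the fingertips stand 14 mm ahead of it and the grasp point (between the pads) lies 5 mm behind it; z points along the fingers, y is the direction in which the jaws open and shut (so a half turn about z gives the same grasp; the last joint's range is limited). The gripper opens to 85 mm and grips with 20 to 120 N. Pads are 22 mm wide; open, the fingers measure 114 mm over their backs; the gripper's body (76 mm by 85 mm) begins 54 mm behind the grasp point. The pads swing forward as they close: fully open they stand 13 mm farther back than shut.
Start: joints at [0, 0.126, -0.04, 1.405, 0, 1.571], TCP at [0.525, -0, 0.245] pointing down, gripper open.
Joint ranges: [-2.72, 2.72], [-0.95, 1.95], [-1.27, 1.35], [-1.78, 2.02], [-1.46, 1.47], [-3.14, 3.14]. Speed limits (rad/s): [2.39, 2.39, 3.01, 3.14, 3.14, 3.14].

INTERFACE

Orientations are given as a unit quaternion [w, x, y, z].
In Python, from cell import get_obs, get_image, sign_off gives the robot as it stands.
- The arm moves only by the tool send_rows, never from a script. Its argument "increments" is one flat list of numbers, 7 for each row, row after row: the shift along the tool's x, y, z in mm, then the turn, a rotation vector about the tool's x, y, z in degrees, then the opening, from -1 (shut) to 1 (fully open). A call has 1 to 10 rows; each row is the pose to reach, as a shift and turn from the pose commanded when the call began, along the tool's axes at that moment; what a row does not reach only later rows make up. A row lasts 1/8 s, in which the tool goes at most 62.5 mm and 10.7 degrees, less where a joint would pass 70% of its speed; a pose out of reach is approached as far as the arm can. A call with a gripper value outside its range is refused whole. The fingers move at their own pace and stop on an object; "newtons" is the grip in N (left out, the last holds). Time passes only in rows, so rows that repeat a pose let the fingers close. It gives the time, the measured TCP pose, the force and the opening at its end, in the units of the state.
- get_obs(): the state, without advancing time (a new reading comes with each control period).
- get_image(name): name is "scene" or "side" or "wrist"; returns a dict with "color" (384x512x3 uint8, blue, green, red), "range_z" (384x512 float32, m along the optical axis (not along the pixel's ray), 0 where there is no reading), "fx", "fy", "cx", "cy" (pixels), "cam_to_world" (4x4, takes a point from camera to world coordinates); the wrist camera has in their place "T_tool_cam" (4x4, takes a point from camera to tool coordinates, whose origin is the TCP and whose axes are the flange's). Camera axes: x right, y down, z forward; pixel columns grow to the right and rows downward; lengths in m; the calibration is good to about 2 mm. A picture is of the moment at which its call begins: read the wrist's pose just before it.
- sign_off(): hands the job in, once; it reports no verdict.
The state is a dict: "clock": time; "q": joint angles; "qd": joint speeds; "effort": joint torques, N m; "ee_pos": TCP position; "eef_rot": TCP orientation; "force": force on the tool from outside, world axes, zero at the start; "torque": the same for the moment, N m; "width": finger opening in m.
Only numpy, scipy, OpenCV 4.12 (cv2) and the standard library are available. Lean on these libraries where they do the work, as an engineer would, in place of code of your own. Each camera call takes 0.05 s, during which the arm holds its last target. There are 200 camera calls.

## Working session

There is one attempt and no reset: what is moved stays moved. The work goes in short steps, Python scripts to look and compute and a tool call to move; the robot and the scene stay as the last step left them, time stands still between calls to the robot, and variables do not carry over. Pictures are saved under pics/ and viewed, about 8 in all and at most 12, crops included, and the job is handed in when it is done.

Besides the shell and the picture viewer there is one more tool, called after "Request:" as name(argument=value, ...) on one line, values as JSON. send_rows: Moves the arm, as the interface text tells. Its arguments: {"type":"object","properties":{"increments":{"type":"array","items":{"type":"number"}},"newtons":{"type":"number"}},"required":["increments"]}

```bash
mkdir -p pics
cat > h.py <<'E'
import numpy as np, cv2
from scipy.spatial.transform import Rotation as R
from cell import get_obs,get_image,sign_off
def tool():
    o=get_obs(); T=np.eye(4); q=o['eef_rot']; T[:3,:3]=R.from_quat([q[1],q[2],q[3],q[0]]).as_matrix(); T[:3,3]=o['ee_pos']; return T,o
def cloud(name):
    T,o=tool(); im=get_image(name)
    M=im['cam_to_world'] if 'cam_to_world' in im else T@np.array(im['T_tool_cam'])
    z=im['range_z']; v,u=np.indices(z.shape)
    P=np.stack([(u-im['cx'])/im['fx']*z,(v-im['cy'])/im['fy']*z,z],-1)
    P=P@np.array(M)[:3,:3].T+np.array(M)[:3,3]; P[z==0]=np.nan
    return im['color'],P
def goto(p,yaw=None,tilt=None):
    "print shift in tool axes mm and rotvec deg for target pos, tool down with tool-y at given yaw(rad)"
    T,o=tool(); d=T[:3,:3].T@(np.array(p)-T[:3,3])*1000
    r=np.zeros(3)
    if yaw is not None:
        c=[]
        for y in (yaw,yaw+np.pi):
            Y=np.array([np.cos(y),np.sin(y),0]);Z=np.array([0,0,-1.]);X=np.cross(Y,Z)
            c.append(R.from_matrix(T[:3,:3].T@np.stack([X,Y,Z],1)).as_rotvec(degrees=True))
        r=min(c,key=np.linalg.norm); print('other',np.round(max(c,key=np.linalg.norm),1))
    print('shift',np.round(d,1),'rot',np.round(r,1),'q6',o['q'][5])
E
python3 - <<'E'
from h import *
T,o=tool();print(np.round(T,3),o['width'],o['clock'])
a=[]
for n in('scene','side','wrist'):
    c,P=cloud(n);cv2.imwrite(f'pics/{n}0.png',c);np.save(f'{n}0.npy',P)
E
```

```text
[[-0.     1.    -0.002  0.525]
 [ 1.     0.    -0.     0.   ]
 [-0.    -0.002 -1.     0.245]
 [ 0.     0.     0.     1.   ]] 0.08527898566104766 0.0
```

View pics/scene0.png

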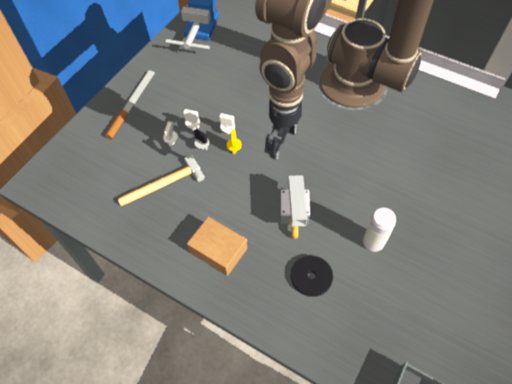

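View pics/side0.png

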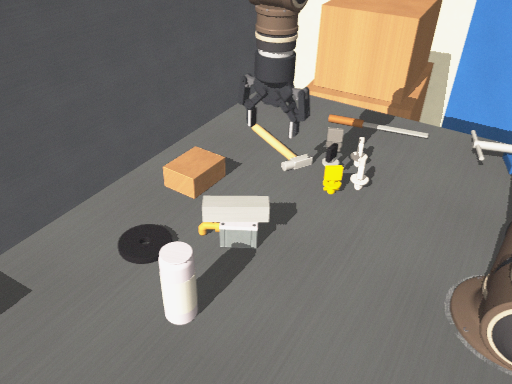

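The scene view shows the offcut on the valve at about (298,200), with the pipe at (295,232). The black-winged key is at about (202,138), next to white, yellow and grey look-alikes. In the side view the offcut is at (236,209) and the key at (332,153). Next I'll measure them.

Run:
```python
from h import *
for n in('scene','side'):
    P=np.load(n+'0.npy');c=cv2.imread(f'pics/{n}0.png')
    pts={'scene':[(298,185),(298,200),(298,220),(295,233),(202,135),(202,142),(170,132),(192,118),(228,122),(234,142),(381,215),(312,275),(195,170),(217,238)],'side':[(236,203),(258,202),(332,150),(332,160),(335,133),(361,150),(333,175),(210,229)]}[n]
    for u,v in pts: print(n,u,v,c[v,u],np.round(P[v,u],3))
    # offcut top
    m=(abs(P[...,2]-.1)<.006)&(P[...,0]>.3)
    m&=(np.linalg.norm(P[...,:2]-P[200,298,:2] if n=='scene' else P[...,:2]-P[203,236,:2],axis=-1)<.13)
    q=P[m][:,:2].astype(np.float32);print('offcut',m.sum(),cv2.minAreaRect(q))
    # black points near key
    k=P[138,202] if n=='scene' else P[153,332]
    m=(np.linalg.norm(P[...,:2]-k[:2],axis=-1)<.05)&(P[...,2]>.04)&(P[...,2]<.09)&(c.max(-1)<70)
    q=P[m];print('key',m.sum(),q.mean(0),q.min(0),q.max(0),cv2.minAreaRect(q[:,:2].astype(np.float32)))
    t=q[q[:,2]>q[:,2].max()-.008];print('top',len(t),t.mean(0),cv2.minAreaRect(t[:,:2].astype(np.float32)))
```

```text
scene 298 185 [225 234 235] [0.527 0.06  0.097]
scene 298 200 [225 234 236] [0.57  0.082 0.096]
scene 298 220 [166 176 177] [0.609 0.105 0.064]
scene 295 233 [ 95 236 255] [0.631 0.11  0.027]
scene 202 135 [47 44 46] [ 0.501 -0.284  0.075]
scene 202 142 [66 69 70] [ 0.506 -0.285  0.045]
scene 170 132 [118 126 131] [ 0.534 -0.383  0.064]
scene 192 118 [145 157 163] [ 0.448 -0.361  0.055]
scene 228 122 [192 209 218] [ 0.407 -0.25   0.059]
scene 234 142 [  0 242 254] [ 0.468 -0.19   0.065]
scene 381 215 [251 251 253] [0.531 0.299 0.146]
scene 312 275 [75 76 76] [ 0.705  0.204 -0.006]
scene 195 170 [225 234 235] [ 0.593 -0.255  0.023]
scene 217 238 [115 181 238] [ 0.765 -0.061  0.058]
offcut 592 ((0.5628806948661804, 0.07634440064430237), (0.14099855720996857, 0.040227629244327545), 32.68000411987305)
key 109 [ 0.50116373 -0.29295585  0.0659187 ] [ 0.49007707 -0.31668694  0.04347173] [ 0.50811897 -0.27197186  0.0808688 ] ((0.4990522563457489, -0.2940948009490967), (0.04453146457672119, 0.014313409104943275), 83.74528503417969)
top 39 [ 0.49884208 -0.29273306  0.07617271] ((0.498549073934
[... 284 characters left out ...]
de 335 133 [162 176 186] [ 0.528 -0.389  0.066]
side 361 150 [245 247 247] [ 0.435 -0.349  0.059]
side 333 175 [ 10 243 247] [ 0.452 -0.197  0.056]
side 210 229 [ 64  98 124] [ 0.627  0.084 -0.   ]
offcut 865 ((0.563269853591919, 0.07741932570934296), (0.13977205753326416, 0.04378596693277359), 33.082008361816406)
key 150 [ 0.49592784 -0.28830601  0.0632862 ] [ 0.4903689  -0.31757427  0.04113581] [ 0.50767975 -0.26954617  0.08034312] ((0.49724897742271423, -0.2938937246799469), (0.04783410578966141, 0.014168893918395042), 79.62179565429688)
top 48 [ 0.49716693 -0.29056835  0.07672792] ((0.4978097975254059, -0.29406288266181946), (0.04770340025424957, 0.013004636391997337), 79.62179565429688)
```

```bash
python3 -c "
import cv2
a=cv2.imread('pics/scene0.png')[95:255,150:330];b=cv2.imread('pics/side0.png')[110:250,190:390]
a=cv2.resize(a,(400,356),interpolation=2);b=cv2.resize(b,(400,280),interpolation=2)
b=cv2.copyMakeBorder(b,0,76,0,0,0);cv2.imwrite('pics/c1.png',cv2.hconcat([a,b]))"
```

```text
(no output)
```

View pics/c1.png

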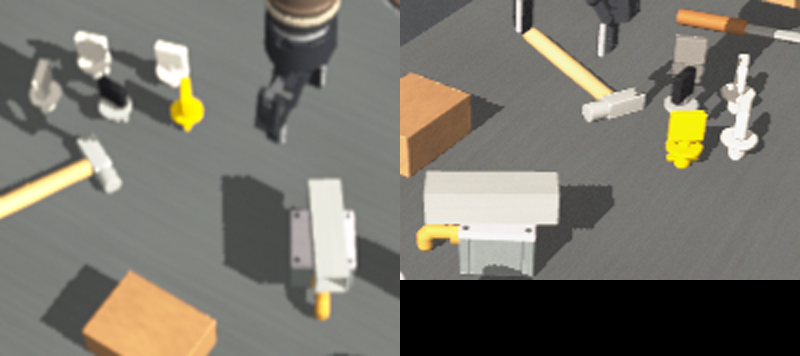

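The crop confirms the key with the black grip at about (0.498,-0.294), with its wing at about 82° yaw. The offcut is centred at (0.563,0.077), yaw 33°. I'll lay it on the free side at (0.492,0.186).

Run:
```python
from h import *
goto([.563,.077,.15],np.radians(33-90))
```

```text
other [-0.00e+00 -1.00e-01 -1.23e+02]
shift [77.  38.4 94.6] rot [-0.1  0.  57. ] q6 1.5708226091877107
```

Request:
send_rows(increments=[26,13,32,0,0,10,1,52,26,63,0,0,20,1,77,38,95,0,0,30,1,77,38,95,0,0,40,1,77,38,95,0,0,50,1,77,38,95,0,0,57,1,77,38,95,0,0,57,1], newtons=60)

```text
clock: 1.02
ee_pos: [0.5628, 0.077, 0.1499]
eef_rot: [-0.0, 0.959, 0.285, -0.0]
force: [-0.2, -0.1, 0.2]
width: 0.0856
```

Run:
```python
from h import *
c,P=cloud('wrist');cv2.imwrite('pics/w1.png',c)
m=(abs(P[...,2]-.1)<.006);q=P[m][:,:2].astype(np.float32);print(m.sum(),cv2.minAreaRect(q))
goto([.563,.077,.083],np.radians(33-90));print(get_obs()['force'])
```

```text
10228 ((0.5617760419845581, 0.07467661052942276), (0.14056923985481262, 0.04015554115176201), 32.397796630859375)
other [  -0.    -0.  -179.9]
shift [ 0.2  0.1 67. ] rot [-0.   0.   0.1] q6 2.6992527654375635
[ 0.95548113  0.87588077 -0.1776607 ]
```

View pics/w1.png

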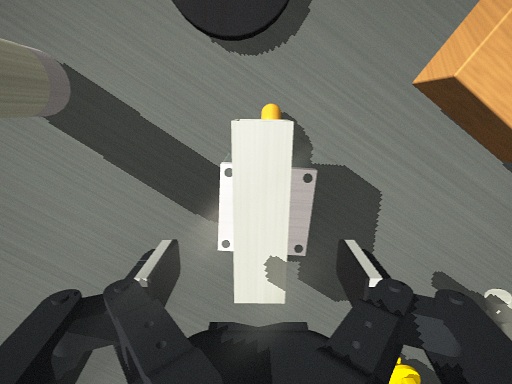

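The wrist view shows the offcut centred between the jaws at (263,210), with the valve plate below it. I'll descend and grip.

Request:
send_rows(increments=[-1,1,35,0,0,0,1,-1,1,60,0,0,0,1,-1,1,67,0,0,0,1,-1,1,67,0,0,0,-1,-1,1,67,0,0,0,-1,-1,1,67,0,0,0,-1,-1,1,67,0,0,0,-1,-1,1,67,0,0,0,-1])

```text
clock: 2.08
ee_pos: [0.5637, 0.0755, 0.0848]
eef_rot: [0.0, 0.959, 0.284, 0.001]
force: [0.6, -1.2, 6.2]
width: 0.0392
```

Request:
send_rows(increments=[0,0,-15,0,0,0,-1,0,0,-40,0,0,0,-1,0,-20,-50,0,0,0,-1,0,-60,-50,0,0,0,-1,0,-100,-50,0,0,0,-1,0,-128,-50,0,0,0,-1,0,-128,-30,0,0,0,-1,0,-128,20,0,0,0,-1,0,-128,45,0,0,0,-1,0,-128,54,0,0,0,-1])

```text
clock: 3.32
ee_pos: [0.4908, 0.183, 0.0275]
eef_rot: [-0.0, 0.959, 0.284, -0.002]
force: [-0.7, -0.1, -2.9]
width: 0.0387
```

Run:
```python
from h import *
o=get_obs();print(o['ee_pos'],o['force'],o['torque'],o['width'])
c,P=cloud('side');cv2.imwrite('pics/s2.png',c)
```

```text
[0.49078786 0.18303437 0.02749937] [-0.67260044 -0.05514391 -2.87868176] [ 0.03836204  0.00368743 -0.05221103] 0.03873833357016633
```

View pics/s2.png

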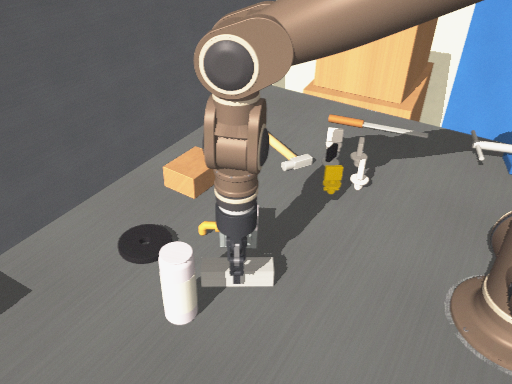

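The offcut is held just above the bench at (238,273). I'll lower it the last few millimetres.

Request:
send_rows(increments=[0,0,2,0,0,0,-1,0,0,4,0,0,0,-1,0,0,4,0,0,0,-1])

```text
clock: 3.75
ee_pos: [0.4934, 0.1831, 0.026]
eef_rot: [-0.0, 0.959, 0.284, 0.001]
force: [-1.3, 0.3, -4.1]
width: 0.0393
```

Request:
send_rows(increments=[0,0,1,0,0,0,-1,0,0,2,0,0,0,-1,0,0,2,0,0,0,-1])

```text
clock: 4.12
ee_pos: [0.4933, 0.1831, 0.0248]
eef_rot: [-0.0, 0.959, 0.284, 0.001]
force: [-3.3, -1.0, 7.4]
width: 0.0391
```

Contact confirmed. I'll release, rise and look down from above.

Request:
send_rows(increments=[0,0,1,0,0,0,1,0,0,1,0,0,0,1,0,0,0,0,0,0,1,0,0,0,0,0,0,1,0,0,-40,0,0,0,1,0,0,-90,0,0,0,1,0,50,-140,0,0,0,1,0,100,-180,0,0,0,1,0,100,-180,0,0,0,1])

```text
clock: 5.25
ee_pos: [0.5499, 0.0974, 0.2063]
eef_rot: [0.0, 0.959, 0.283, 0.003]
force: [-0.7, 0.1, -0.3]
width: 0.0854
```

Run:
```python
from h import *
print(get_obs()['ee_pos'])
c,P=cloud('wrist');cv2.imwrite('pics/w2.png',c);np.save('w2.npy',P)
m=(abs(P[...,2]-.06)<.005)&(np.linalg.norm(P[...,:2]-[.562,.076],axis=-1)<.065);q=P[m][:,:2].astype(np.float32);print('plate',m.sum(),cv2.minAreaRect(q),P[m][:,2].mean())
m=(abs(P[...,2]-.04)<.005)&(np.linalg.norm(P[...,:2]-[.492,.184],axis=-1)<.09);q=P[m][:,:2].astype(np.float32);print('off',m.sum(),cv2.minAreaRect(q))
goto([.498,-.294,.2],np.radians(82-90))
```

```text
[0.54993464 0.09736728 0.20629252]
plate 4695 ((0.5574390888214111, 0.06679409742355347), (0.0804676041007042, 0.08006224781274796), 28.90915870666504) 0.061080134875543333
off 4415 ((0.491438627243042, 0.18207719922065735), (0.13947857916355133, 0.04074587672948837), 32.48481750488281)
other [ -0.2  -0.2 130.8]
shift [-255.5  301.2    4.9] rot [  0.2  -0.1 -49.2] q6 2.744312387495154
```

View pics/w2.png

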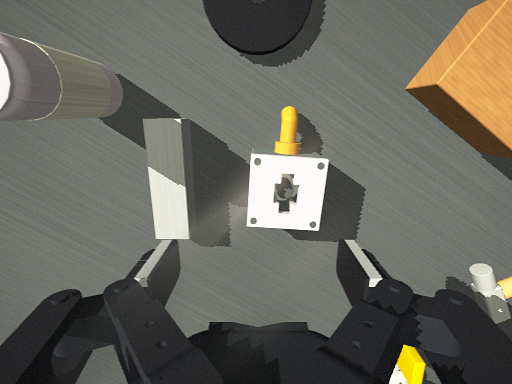

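The wrist view shows the offcut lying flat at (168,180) and the valve opening at (287,190), with the slot vertical towards the pipe at (288,125). The valve centre is about (0.557,0.067), slot yaw 29°. Next, the key.

Request:
send_rows(increments=[-28,33,0,0,0,-5,1,-57,67,0,0,0,-10,1,-85,100,0,0,0,-16,1,-114,134,0,0,0,-22,1,-142,167,0,0,0,-28,0.5,-170,201,0,0,0,-34,0.2,-199,234,0,0,0,-40,0.2,-227,268,0,0,0,-45,0.2,-256,301,5,0,0,-49,0.2,-256,301,5,0,0,-49,0.2])

```text
clock: 6.55
ee_pos: [0.4956, -0.2937, 0.1958]
eef_rot: [-0.002, 0.756, 0.655, -0.001]
force: [0.4, -0.3, 0.1]
width: 0.0511
```

Run:
```python
from h import *
o=get_obs();print(o['ee_pos'],o['width'],o['q'][5])
c,P=cloud('wrist');cv2.imwrite('pics/w3.png',c)
m=(P[...,2]>.073)&(P[...,2]<.086)&(np.linalg.norm(P[...,:2]-[.498,-.294],axis=-1)<.035)&(c.max(-1)<110);q=P[m][:,:2].astype(np.float32);r=cv2.minAreaRect(q);print('key',m.sum(),r,P[m][:,2].mean(),q.mean(0))
cc=r[0]
goto([cc[0],cc[1],.058],np.radians(82-90))
```

```text
[ 0.49557071 -0.29368427  0.19582603] 0.05105181151929518 1.1780968692141354
key 607 ((0.49682900309562683, -0.29764115810394287), (0.04427361488342285, 0.013217504136264324), 83.30154418945312) 0.07968521996863734 [ 0.49692965 -0.29625767]
other [ -0.2   0.3 179.9]
shift [ -5.3   2.1 138.3] rot [-0.2 -0.1 -0.1] q6 1.1791779338147623
```

View pics/w3.png

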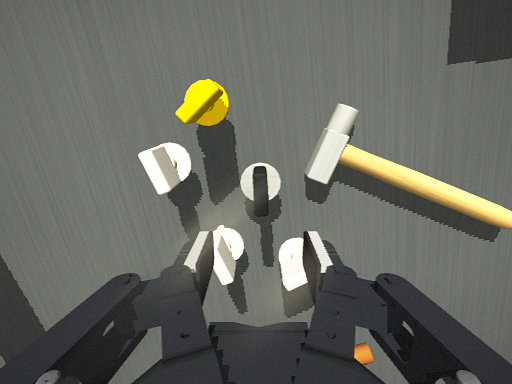

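The black key is at (261,190), between the jaws and clear of the white look-alikes. I'll descend and grip.

Request:
send_rows(increments=[-3,1,45,0,0,-1,0.2,-3,1,90,0,0,-1,0.2,-3,1,120,0,0,-1,0.2,-3,1,138,0,0,-1,0.2,-3,1,138,0,0,-1,0.2,-3,1,138,0,0,-1,-1,-3,1,138,0,0,-1,-1,-3,1,138,0,0,-1,-1,-3,1,138,0,0,-1,-1], newtons=100)

```text
clock: 7.72
ee_pos: [0.4979, -0.296, 0.0617]
eef_rot: [0.001, 0.749, 0.663, 0.001]
force: [-0.9, 1.3, 6.1]
width: 0.0129
```

Request:
send_rows(increments=[0,0,-30,0,0,0,-1,0,0,-80,0,0,0,-1,0,0,-130,0,0,0,-1,0,0,-145,0,0,0,-1,0,0,-145,0,0,0,-1])

```text
clock: 8.35
ee_pos: [0.4975, -0.2961, 0.2053]
eef_rot: [0.0, 0.749, 0.663, 0.0]
force: [-0.1, -0.3, -3.1]
width: 0.0126
```

Run:
```python
from h import *
o=get_obs();print(o['ee_pos'],o['width'],o['force'],o['torque'])
T,_=tool();c,P=cloud('wrist');cv2.imwrite('pics/w4.png',c)
L=(P-T[:3,3])@T[:3,:3]
m=(L[...,2]>-.03)&(L[...,2]<.09)&(abs(L[...,0])<.05)&(abs(L[...,1])<.035)
q=L[m]
for a in np.arange(-.02,.08,.005):
    s=q[(q[:,2]>=a)&(q[:,2]<a+.005)]
    if len(s)>5: print(round(a,3),len(s),np.round(s.min(0)*1000,1),np.round(s.max(0)*1000,1))
for n in('side','scene'):
    c,P=cloud(n);cv2.imwrite(f'pics/{n}4.png',c);L=(P-T[:3,3])@T[:3,:3]
    m=(L[...,2]>.02)&(L[...,2]<.09)&(abs(L[...,0])<.04)&(abs(L[...,1])<.04);q=L[m]
    print(n,len(q),np.round(q.min(0)*1000,1),np.round(q.max(0)*1000,1))
goto([.5574,.0668,.2],np.radians(118.9))
```

```text
[ 0.4974822  -0.29611135  0.2052859 ] 0.012569227662582876 [-0.13351165 -0.25965009 -3.12077255] [-0.00037498 -0.02842016  0.03163488]
-0.02 2349 [-23.1 -20.  -20. ] [ 20.6  19.5 -15. ]
-0.015 377 [  6.3 -20.  -15. ] [ 20.7  19.6 -10. ]
-0.01 328 [  6.3 -20.1 -10. ] [20.5 19.5 -5.1]
-0.005 292 [  6.5 -20.2  -5. ] [20.4 19.4 -0. ]
0.0 262 [  6.4 -20.    0. ] [20.6 19.   5. ]
0.005 162 [  6.3 -18.3   5. ] [20.8 17.8  9.9]
0.01 76 [16.9 -7.5 10. ] [20.7  6.3 15. ]
0.015 52 [17.3 -7.1 15. ] [20.4  6.4 19.8]
0.025 920 [ -4.4 -22.9  27.8] [21. 22. 30.]
0.03 377 [ -5.  -22.9  30. ] [21.2 22.1 34.9]
0.045 23 [16.6 -4.9 45.8] [17.5  3.4 50. ]
0.05 17 [16.9 -5.  50.1] [17.4  3.5 54.2]
side 184 [-25.2 -22.1  20.5] [24.4 22.9 64.8]
scene 119 [-20.9 -24.   20.9] [24.3 22.  66.2]
other [  -0.    -0.3 -125.9]
shift [366.9  16.4   3.2] rot [-0.2  0.  54.1] q6 1.15626383579271
```

View pics/w4.png

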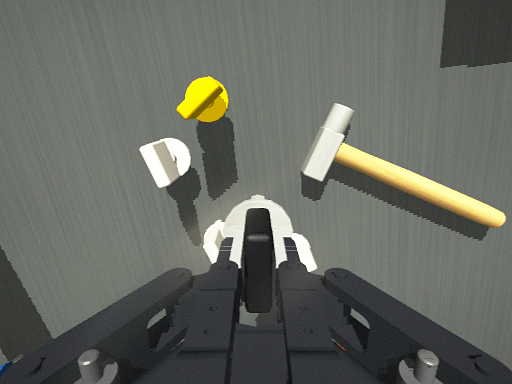

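The key is held upright and centred, with the flange around (258,225). I'll carry it to a point just short of the valve, so that the key and the opening appear in the same wrist picture.

Run:
```python
from h import *
goto([.618,.10,.18],np.radians(118.9))
```

```text
other [  -0.    -0.3 -125.9]
shift [407.2  72.6  23.1] rot [-0.2  0.  54.1] q6 1.15626383579271
```

Request:
send_rows(increments=[40,7,0,0,0,-10,-1,80,14,0,0,0,-20,-1,120,21,0,0,0,-30,-1,160,28,0,0,0,-40,-1,200,35,0,0,0,-50,-1,240,42,0,0,0,-60,-1,280,50,0,0,0,-70,-1,320,57,0,0,0,-80,-1,360,64,0,0,0,-90,-1,407,73,15,0,0,-100,-1])

```text
clock: 9.75
ee_pos: [0.6194, 0.1002, 0.1891]
eef_rot: [-0.0, -0.029, 1.0, -0.0]
force: [-0.4, -0.7, -3.5]
width: 0.0127
```

Request:
send_rows(increments=[0,0,2,0,0,-8,-1,0,0,4,0,0,-16,-1,0,0,8,0,0,-22,-1,0,0,8,0,0,-26,-1,0,0,8,0,0,-26,-1,0,0,8,0,0,-26,-1])

```text
clock: 10.5
ee_pos: [0.6189, 0.0991, 0.1812]
eef_rot: [-0.001, -0.25, 0.968, 0.0]
force: [0.4, -0.4, -2.4]
width: 0.0125
```

Run:
```python
from h import *
T,o=tool();print(o['ee_pos'],o['width'],o['q'][5])
c,P=cloud('wrist');cv2.imwrite('pics/w5.png',c);np.save('w5.npy',P);np.save('T5.npy',T)
L=(P-T[:3,3])@T[:3,:3]
m=(L[...,2]>.025)&(L[...,2]<.035)&(abs(L[...,0])<.05)&(abs(L[...,1])<.04);q=L[m]
print('flange',np.round(q.min(0)*1000,1),np.round(q.max(0)*1000,1))
# circle fit on front rim
m=(abs(P[...,2]-.06)<.006)&(np.linalg.norm(P[...,:2]-[.557,.067],axis=-1)<.065);q=(L[m][:,:2]*1000).astype(np.float32);print('plate tool mm',m.sum(),cv2.minAreaRect(q),L[m][:,2].mean())
```

```text
[0.61888941 0.09910054 0.18116471] 0.012466823740767146 -0.3461377937745687
flange [ -5.  -22.7  27.5] [21.4 22.4 34.8]
plate tool mm 7147 ((68.6865234375, 0.7155075073242188), (79.88190460205078, 80.46369171142578), 0.05567164719104767) 0.12021102857897728
```

View pics/w5.png

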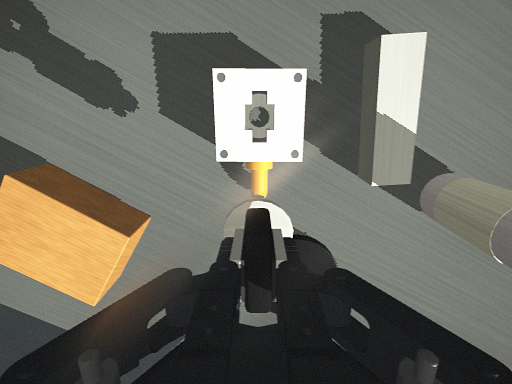

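The plate is square to the tool. Its opening is at (260,117), 70 mm ahead and 1 mm to the side of the key axis, measured in the same picture. I'll move over it and start down.

Request:
send_rows(increments=[25,0.5,0,0,0,0,-1,50,1,0,0,0,0,-1,70,1,0,0,0,0,-1,70,1,20,0,0,0,-1,70,1,40,0,0,0,-1,70,1,50,0,0,0,-1,70,1,50,0,0,0,-1,70,1,50,0,0,0,-1], newtons=120)

```text
clock: 11.55
ee_pos: [0.5581, 0.0662, 0.133]
eef_rot: [0.0, -0.25, 0.968, -0.0]
force: [0.6, -0.3, -1.7]
width: 0.0119
```

Run:
```python
from h import *
T,o=tool();print(o['force'],T[:3,3])
W=np.load('T5.npy')@[.0687+.0015,.0007+.0002,0,1]; print('error in tool mm',T[:3,:3].T@(W[:3]-T[:3,3])*1000)
```

```text
[ 0.55936708 -0.27793004 -1.65267298] [0.55805399 0.06622067 0.13302599]
error in tool mm [  1.00528246   0.23129719 -48.26044838]
```

Request:
send_rows(increments=[0.5,0,4,0,0,0,-1,0.5,0,8,0,0,0,-1,0.5,0,12,0,0,0,-1,0.5,0,16,0,0,0,-1,0.5,0,20,0,0,0,-1,0.5,0,20,0,0,0,-1])

```text
clock: 12.3
ee_pos: [0.5569, 0.0659, 0.1118]
eef_rot: [-0.0, -0.25, 0.968, 0.0]
force: [-0.6, -0.0, -2.7]
width: 0.0122
```

Nose is 10 mm in with no contact. Continuing.

Request:
send_rows(increments=[0,0,3,0,0,0,-1,0,0,6,0,0,0,-1,0,0,9,0,0,0,-1,0,0,11,0,0,0,-1,0,0,11,0,0,0,-1])

```text
clock: 12.92
ee_pos: [0.5574, 0.0659, 0.1016]
eef_rot: [0.0, -0.25, 0.968, -0.0]
force: [0.5, -1.0, 3.7]
width: 0.0121
```

Request:
send_rows(increments=[0,0,2,0,0,0,-1,0,0,4,0,0,0,-1,0,0,5,0,0,0,-1,0,0,6,0,0,0,-1,0,0,6,0,0,0,-1])

```text
clock: 13.55
ee_pos: [0.5575, 0.0659, 0.0968]
eef_rot: [0.001, -0.25, 0.968, -0.0]
force: [-3.5, -1.6, 12.8]
width: 0.0123
```

The flange is on the plate (12.8 N). Now I'll turn in stages and watch the torque.

Request:
send_rows(increments=[0.5,0,0,0,0,6,-1,0.5,0,0,0,0,12,-1,0.5,0,0,0,0,18,-1,0.5,0,0,0,0,24,-1,0.5,0,0,0,0,24,-1])

```text
clock: 14.18
ee_pos: [0.5573, 0.0667, 0.0967]
eef_rot: [0.001, -0.044, 0.999, 0.001]
force: [-2.3, 2.7, 11.0]
width: 0.0126
```

Run:
```python
from h import *
T,o=tool();print(o['force'],T[:3,:3].T@o['force'],o['torque'],o['q'][5],T[:3,3])
```

```text
[-2.28871065  2.68242672 11.03389235] [  2.02191451   2.89587564 -11.0320513 ] [ 0.76253521  0.48105419 -0.04231419] 0.03095836988681994 [0.55731582 0.0666795  0.09671934]
```

Request:
send_rows(increments=[0,0,0,0,0,7,-1,0,0,0,0,0,14,-1,0,0,0,0,0,21,-1,0,0,0,0,0,28,-1,0,0,0,0,0,36,-1,0,0,0,0,0,36,-1])

```text
clock: 14.92
ee_pos: [0.5577, 0.0669, 0.0968]
eef_rot: [0.001, 0.267, 0.964, 0.002]
force: [-2.5, 4.1, 10.5]
width: 0.0123
```

Run:
```python
from h import *
T,o=tool();print(o['force'],T[:3,:3].T@o['force'],o['torque'],o['q'][5],T[:3,3])
```

```text
[-2.52920937  4.09494335 10.51691371] [  4.26810892   2.24597147 -10.51236383] [0.86413693 0.25928947 0.02973256] 0.659471222778976 [0.55765943 0.06687198 0.09676066]
```

Request:
send_rows(increments=[0.5,0.2,0,0,0,7,-1,0.5,0.2,0,0,0,14,-1,0.5,0.2,0,0,0,21,-1,0.5,0.2,0,0,0,28,-1,0.5,0.2,0,0,0,28,-1,0.5,0.2,0,0,0,28,-1])

```text
clock: 15.68
ee_pos: [0.5578, 0.067, 0.0967]
eef_rot: [0.001, 0.492, 0.87, 0.002]
force: [1.0, 2.8, 8.1]
width: 0.0121
```

Run:
```python
from h import *
T,o=tool();print(o['force'],T[:3,:3].T@o['force'],o['torque'],o['q'][5],o['effort'][5],T[:3,3])
```

```text
[0.96300504 2.76265967 8.14947482] [ 1.87026508  2.2826912  -8.14033392] [ 0.62556412 -0.1346745   0.00317889] 1.1479089080815283 0.03576537128537893 [0.55781199 0.06698566 0.09673824]
```

Request:
send_rows(increments=[0,0.3,0.7,0,0,2,-1,0,0.3,0.7,0,0,4,-1,0,0.3,0.7,0,0,6,-1,0,0.3,0.7,0,0,6,-1])

```text
clock: 16.18
ee_pos: [0.5582, 0.0671, 0.0967]
eef_rot: [0.001, 0.537, 0.844, 0.002]
force: [-1.3, 2.5, 13.3]
width: 0.0119
```

```bash
cat > r.py <<'E'
from h import *
t=[];f=[]
for i in range(4):
    get_image('side');o=get_obs();t.append([o['torque'][2],o['effort'][5],o['q'][5]]);f.append(o['force'])
T,o=tool();Y=T[:3,1]
print(np.round(np.mean(t,0),3),np.round(np.mean(f,0),1),T[:3,3],'key turned',np.degrees(np.arccos(Y@[np.cos(np.radians(118.9)),np.sin(np.radians(118.9)),0])))
E
python3 r.py
```

```text
[0.116 0.124 1.253] [-1.   2.2 13.4] [0.558152   0.06713046 0.09672673] key turned 93.85405254807505
```

Request:
send_rows(increments=[0,0,0,0,0,2,-1,0,0,0,0,0,4,-1,0,0,0,0,0,4,-1])

```text
clock: 16.75
ee_pos: [0.5582, 0.0671, 0.0967]
eef_rot: [0.001, 0.566, 0.824, 0.002]
force: [-1.3, 2.8, 13.4]
width: 0.0121
```

```bash
python3 r.py
```

```text
[0.137 0.127 1.322] [-0.7  2.7 13.2] [0.55819925 0.06709964 0.09673045] key turned 97.85755954052615
```

Request:
send_rows(increments=[0,0,0,0,0,2,-1,0,0,0,0,0,4,-1,0,0,0,0,0,4,-1])

```text
clock: 17.32
ee_pos: [0.5582, 0.0671, 0.0967]
eef_rot: [0.001, 0.595, 0.804, 0.002]
force: [0.3, 2.4, 13.6]
width: 0.0123
```

```bash
python3 r.py
```

```text
[0.096 0.132 1.392] [-0.7  2.5 13.2] [0.55822756 0.06709857 0.0967181 ] key turned 101.85366503501325
```

Request:
send_rows(increments=[0,0,0,0,0,1,-1,0,0,0,0,0,2,-1,0,0,0,0,0,2,-1])

```text
clock: 17.9
ee_pos: [0.5583, 0.0671, 0.0967]
eef_rot: [0.001, 0.608, 0.794, 0.002]
force: [-0.6, 3.0, 12.5]
width: 0.0126
```

```bash
python3 r.py
```

```text
[0.418 0.446 1.427] [-0.8  2.4 13.4] [0.55824759 0.06710599 0.09671782] key turned 103.81262608527267
```

The torque jumped from 0.13 to 0.42 N m, so the rotor is at its stop. One last look.

Run:
```python
from h import *
c,P=cloud('side');d,Q=cloud('scene');e,_=cloud('wrist')
m=(abs(Q[...,2]-.04)<.006)&(np.linalg.norm(Q[...,:2]-[.492,.184],axis=-1)<.09);print('offcut',cv2.minAreaRect(Q[m][:,:2].astype(np.float32)))
cv2.imwrite('pics/f.png',cv2.hconcat([cv2.resize(c[110:330,120:400],(400,314)),cv2.resize(e,(400,314))]))
```

```text
offcut ((0.49237123131752014, 0.18387416005134583), (0.14274750649929047, 0.04076094925403595), 32.56454086303711)
```

View pics/f.png

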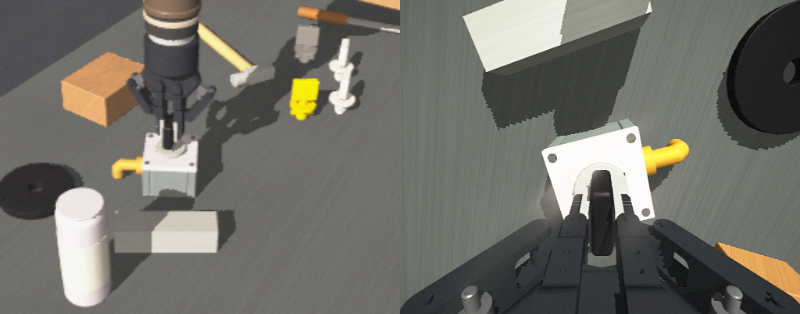

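The flange sits flat on the plate at (172,150) with the wing aligned to the jaws. The offcut lies flat beside the valve at (165,232), and the bystanders look untouched. Handing in.

```bash
python3 -c "
from cell import *
print(sign_off());o=get_obs();print(o['clock'],o['force'],o['width'])"
```

```text
the job is handed in; nothing more can be done
None
the job is handed in; nothing more can be done
```

The job is done and handed in, with the key still gripped, pushed in and turned.

- **Offcut:** I lifted it off the valve and laid it flat on the bench at about (0.492, 0.184). A later picture showed it still there.
- **Key:** I pushed the black-gripped key in until its flange met the plate. It then took about 13 N of push, against 8 N or less from the spring. I turned it clockwise until the torque jumped from about 0.13 to 0.42 N m, with the key at about 104°. That puts the rotor at its stop, once the lost motion is allowed for. I could not read the rotor angle directly.
- **Final state:** the arm holds the key with a 120 N grip. The last clock reading was just under 18 s when I took the final torque check, well inside the 67 s limit.
- **Other things on the bench:** they look untouched in the last picture.

No check failed. The position measurements disagreed by 1–3 mm between cameras, so I aligned the key to the opening from a single wrist picture showing both.

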